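# Wedge the sagging key box on the hallway shelf

### The job

The low teak key box on the hallway shelf sags at its loose end. Take the tapered teak wedge (not the plain block or the flat slat beside it), set it flat on the shelf and push it thin end first, squarely, under the middle of the box's raised lower edge until the edge has lifted and the wedge jams tight, then let go. Leave the orange glass ashtray where it stands.

Things in the scene. Friction and masses are not known exactly. Their poses are not given: they have to be found in the camera images.
- wedge_grip (a point): Loose teak wedge, 60 g, lying flat: 130 mm long, 40 wide, top sloping straight from the toe (4 mm high) to the heel (30). Point on its mid-line, 27 mm from the heel, 103 from the toe, 12 above its underside (24.6 high there: good to grip across the width). +x to the toe, roughly robot's left; z up. A teak block (95x40x30) and slat (165x30x8) lie beside it, 110 mm apart, in any order.
- edge (a point): Middle of the lower edge at the loose end of the key box, a low closed teak box 200 mm long (x), 140 wide (y), 45 high, on the robot's left, its far end on a fixed plinth. +x points level (within 2 degrees) in under the box: the way to push the wedge. The edge runs 70 mm to either side along y. It hangs 10 mm above the shelf at the start, free beneath for 110 mm inwards.
- keybox (a joint): Tip of the box about its far end, rad: 0 sagging (edge 10 mm up), 0.03 level (16 mm), 0.04 at its stop (18 mm). Only its weight holds it down (3 to 5 N at the edge). The wedge meets the edge with its toe 30 mm in, slides on under a push below 10 N as the box rises, and jams at the stop, toe 70 mm in, where the force rises steeply; 15 N is plenty. Friction then keeps it in.
- ashtray: Bowl-shaped orange glass ashtray, 104 mm across, 32 mm high, standing loose further back on the shelf; its origin is the centre of its underside. Not to be moved.
Not all that is in view belongs to the job. What is shaped like the part that bears wedge_grip but pink or red is not meant.

How it is judged:
By the outcome, as a careful person would: the job done as asked, in the order asked, and still so for the second after the job is handed in, with the robot touching nothing.
It also fails if it takes over 38 s, if anything falls off the work surface, if the arm or the gripper's body presses on something with over 40 N, if the wrist force passes 120 N, or if a joint passes its speed limit or range.

### The arm

A 6-joint arm with a two-finger parallel gripper is mounted at the origin on the work surface. World frame = base frame: x ahead of the robot, y to its left, z up, the work surface at z = 0. Lengths are in m, angles in rad, forces in N, time in s.
With the tool pointing down it reaches from about 0.425 to 0.925 m from the base axis. Payload 12.5 kg.
Tool frame: the origin (TCP) lies midway between the tips of the shut fingers; the grasp point (between the pads) lies 19 mm behind it (env.grasp_offset is the distance from the TCP to the grasp point, in m); z points along the fingers, y is the line along which they close (so a half turn about z gives the same grasp; the last joint's range is limited). The gripper opens to 85 mm and grips with 20 to 120 N. Pads are 22 mm wide; open, the fingers measure 114 mm over their backs; the gripper's body (76 mm by 85 mm) begins 54 mm behind the grasp point. The pads swing forward as they close: fully open they stand 13 mm farther back than shut.
Start: joints at [1.123, 0.491, 1.559, -0, 1.092, -0.106], TCP at [0.209, 0.589, 0.231] pointing down, gripper open.
Joint ranges: [-3.1, 3.1], [-0.84, 2.19], [0.05, 2.79], [-1.13, 4.28], [0.06, 2.93], [-2.69, 2.69]. Speed limits (rad/s): [2.22, 2.22, 2.79, 3.14, 3.14, 3.14].

### API

Orientations are given as a unit quaternion [w, x, y, z].
In Python, from station import env, imaging, masks_of, tip_of gives the robot as it stands.
- The arm moves only by the tool servo_tool, never from a script. Its argument "steps" is a list of rows, each a list of 3 entries, a list of its own where there are three numbers: the opening, from 0 (shut) to 1 (fully open), then the shift along the tool's x, y, z in mm, then the turn, a rotation vector about the tool's x, y, z in rad. In form: [[jaw, [x, y, z], [wx, wy, wz]], ...]. A call has 1 to 10 rows; each row shifts and turns the commanded pose from where the row before left it, along the tool's axes as they then stand; what a row does not reach is not made up. A row lasts 1/12 s, in which the tool goes at most 41.7 mm and 7.16 degrees, less where a joint would pass 70% of its speed; a pose out of reach is approached as far as the arm can. A call is refused whole if a number of a shift passes 41.7 or a number of a turn 0.125, either way. A call with a gripper value outside its range is refused whole. The fingers move at their own pace and stop on an object; "grip_force" is the grip in N (left out, the last holds). Time passes only in rows, so rows that do not move let the fingers close. It gives the time, the measured TCP pose, the force, the opening and the grip force at its end, in the units of the state.
- env.get_state(): the state, without advancing time (a new reading comes with each control period).
- imaging.grab_frame(name): name is "scene" or "top" or "wrist"; returns the picture (400x640x3 uint8, red, green, blue); there is no depth.
- imaging.camera_info(name): a dict with "mtx" (3x3 intrinsics, pixels), "k1" (the pictures are not rectified: a ray, as slopes to the right and down, at radius r is drawn at 1 + k1 r^2 times it, then the intrinsics apply), "view" (4x4, takes a point from world to camera coordinates); the wrist camera has in their place "mount" (4x4, takes a point from camera to tool coordinates, whose origin is the TCP and whose axes are the flange's). Camera axes: x right, y down, z forward; pixel columns grow to the right and rows downward; lengths in m; the calibration is good to about 2 mm. A picture is of the moment at which its call begins: read the wrist's pose just before it. camera_info takes no time and is no camera call.
- env.hand_in(): hands the job in; it is judged then, once.
Trained networks look in the newest picture that a camera, given by its name, has taken for a name from the list of things; names that differ only in an ending like _2 or _b are one class to them, and where a whole thing is asked for, a point or a joint stands for the part that bears it (a point fixed in the world has none). Each returns a list of dicts, best first, with "p" (0 to 1); they miss things now and then, are a little off and sometimes report something else, mostly with a low value. They report only what shows in the picture. A call takes as long as a camera call. They do not tell look-alikes from the thing itself.
- masks_of(camera, query): "region" (400x640 bool, what is visible of it) and "rect" ([left, top, right, bottom] in pixels, round what is visible of it).
- tip_of(camera, query): "pixel" ([column, row] in pixels: a listed point, or the origin of a listed thing).
The state is a dict: "t": time; "joint_pos": joint angles; "joint_velocities": joint speeds; "joint_torque": joint torques, N m; "tool_pos": TCP position; "orientation": TCP orientation; "ft_force": force on the tool from outside, world axes, zero at the start; "moment": the same for the moment, N m; "grip_width": opening from 0.0 (shut) to 1.0 (fully open); "grip_force": force on a finger pad.
Only numpy, scipy, OpenCV 4.12 (cv2) and the standard library are available. Lean on these libraries where they do the work, as an engineer would, in place of code of your own. Each camera call takes 0.05 s, during which the arm holds its last target. There are 200 camera calls.

## Working session

There is one attempt and no reset: what is moved stays moved. The work goes in short steps, Python scripts to look and compute and a tool call to move; the robot and the scene stay as the last step left them, time stands still between calls to the robot, and variables do not carry over. Pictures are saved under pics/ and viewed, at most 10 in all, crops included, and the job is handed in when it is done.

Besides the shell and the picture viewer there is one more tool, called by a JSON object that holds its "api" and its "payload". servo_tool: Moves the arm, as the interface text tells. Its arguments: {"type":"object","properties":{"steps":{"type":"array","items":{"type":"array"}},"grip_force":{"type":"number"}},"required":["steps"]}

```bash
mkdir -p pics
cat > h.py <<'E'
import numpy as np, cv2
from scipy.spatial.transform import Rotation as R
from station import env, imaging, masks_of, tip_of
def pose(s=None):
    s=s or env.get_state(); q=s["orientation"]
    T=np.eye(4); T[:3,:3]=R.from_quat([q[1],q[2],q[3],q[0]]).as_matrix(); T[:3,3]=s["tool_pos"]; return T
def c2w(name,T=None):
    i=imaging.camera_info(name)
    return np.linalg.inv(np.array(i["view"])) if "view" in i else (pose() if T is None else T)@np.array(i["mount"])
def world(name,px,z,T=None):
    i=imaging.camera_info(name); K=np.array(i["mtx"]); k=i["k1"]
    px=np.atleast_2d(np.asarray(px,float))
    n=cv2.undistortPoints(px[:,None],K,np.array([k,0,0,0.]))[:,0]
    M=c2w(name,T); d=np.c_[n,np.ones(len(n))]@M[:3,:3].T; o=M[:3,3]
    return o+d*((z-o[2])/d[:,2])[:,None]
def save(name,f): 
    im=imaging.grab_frame(name); cv2.imwrite("pics/"+f,im[:,:,::-1]); return im
E
python3 - <<'E'
from h import *
a=save("top","top0.png"); 
for q in ["wedge_grip","edge","ashtray"]:
    print(q,[(np.round(d["pixel"]).tolist(),round(d["p"],2),world("top",d["pixel"],{"wedge_grip":.012,"edge":.01,"ashtray":0}[q])[0].round(3).tolist()) for d in tip_of("top",q)])
for q in ["wedge_grip","keybox"]:
    print(q,[(d["rect"],round(d["p"],2)) for d in masks_of("top",q)])
b=save("scene","scene0.png")
for q in ["wedge_grip","edge"]:
    print(q,[(np.round(d["pixel"]).tolist(),round(d["p"],2),world("scene",d["pixel"],{"wedge_grip":.012,"edge":.01}[q])[0].round(3).tolist()) for d in tip_of("scene",q)])
s=env.get_state();print(s["t"],s["tool_pos"],s["orientation"])
E
```

```text
wedge_grip [([441.0, 210.0], 0.94, [0.46, -0.386, 0.012]), ([455.0, 298.0], 0.9, [0.2, -0.413, 0.012]), ([386.0, 228.0], 0.89, [0.407, -0.218, 0.012]), ([422.0, 148.0], 0.82, [0.652, -0.34, 0.012])]
edge [([274.0, 186.0], 0.6, [0.535, 0.111, 0.01])]
ashtray [([309.0, 111.0], 0.93, [0.776, 0.006, 0.0])]
wedge_grip [([351.3, 218.4, 394.9, 231.2], 0.95), ([413.8, 139.9, 452.0, 173.9], 0.75), ([364.9, 259.4, 411.9, 276.9], 0.69), ([406.0, 203.9, 453.5, 224.0], 0.67), ([425.5, 269.0, 466.8, 310.1], 0.65)]
keybox [([199.6, 162.0, 278.8, 219.2], 0.85)]
wedge_grip [([253.0, 326.0], 0.88, [0.655, -0.349, 0.012]), ([149.0, 228.0], 0.81, [0.207, -0.403, 0.012]), ([244.0, 237.0], 0.74, [0.422, -0.218, 0.012]), ([208.0, 218.0], 0.68, [0.294, -0.257, 0.012]), ([195.0, 282.0], 0.61, [0.456, -0.391, 0.012])]
edge [([352.0, 201.0], 0.91, [0.532, 0.106, 0.01])]
0.45 [0.20944408 0.58884935 0.23127095] [-1.31370150e-06  1.70049991e-01  9.85435437e-01 -2.60436617e-06]
```

View pics/top0.png

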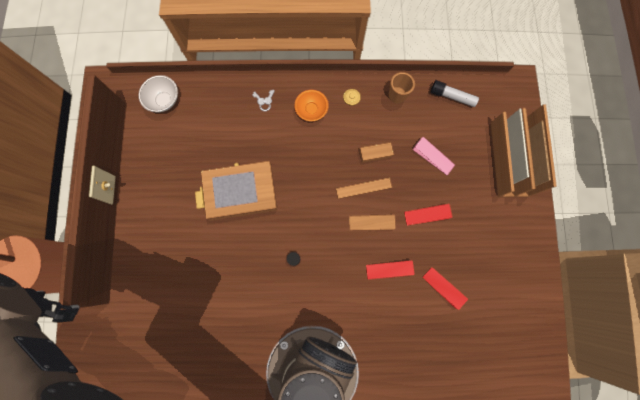

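View pics/scene0.png

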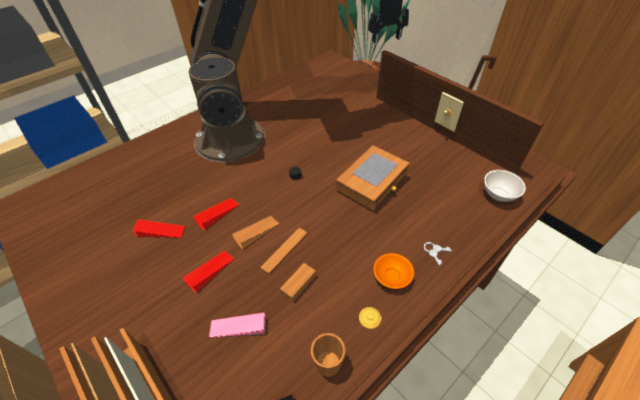

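Candidates in top: teak wedge (372,223), slat (364,187), block (377,152), and red (390,270), (428,215), (446,288) and pink (434,155) look-alikes. I choose the teak one at (372,223), with the box's loose end at (274,186). Next is one close crop of the scene view, plus the axes from the masks.

Run:
```python
from h import *
b=save("scene","s1.png"); cv2.imwrite("pics/crop.png",cv2.resize(b[180:310,170:420,::-1],None,fx=3,fy=3,interpolation=cv2.INTER_CUBIC))
def ax(m,cam,z,T=None):
    c=max(cv2.findContours(m.astype('uint8'),0,1)[0],key=cv2.contourArea)[:,0].astype(float)
    w=world(cam,c,z,T)[:,:2]; r=cv2.minAreaRect((w*1000).astype('float32')); return np.round(r[0]),np.round(r[1]),r[2],cv2.boxPoints(r).round().tolist()
imaging.grab_frame("top")
for d in masks_of("top","wedge_grip"):
    if abs((d["rect"][0]+d["rect"][2])/2-372)<10 and d["rect"][1]<230: print("wedge",ax(d["region"],"top",.015))
for d in masks_of("top","keybox")[:1]: print("box",ax(d["region"],"top",.058))
print(env.grasp_offset, imaging.camera_info("wrist")["mount"])
```

```text
wedge (array([ 423., -177.]), array([133.,  38.]), 89.4731216430664, [[403.0, -243.0], [441.0, -243.0], [443.0, -110.0], [404.0, -110.0]])
box (array([515., 209.]), array([153., 204.]), 9.050484657287598, [[423.0, 297.0], [455.0, 96.0], [606.0, 120.0], [574.0, 321.0]])
0.0187 [[ 1.17269913e-03 -9.61595145e-01 -2.74469309e-01  7.04642757e-02]
 [ 9.99999194e-01  9.93919642e-04  7.90434022e-04  2.38033037e-04]
 [-4.87277081e-04 -2.74470014e-01  9.61595535e-01 -1.42324965e-01]
 [ 0.00000000e+00  0.00000000e+00  0.00000000e+00  1.00000000e+00]]
```

View pics/crop.png

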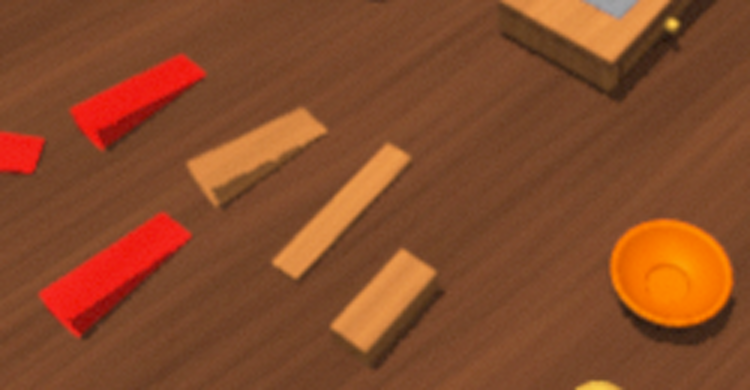

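The crop shows teak with a real taper at crop (255,155): the tall heel is on the left and the thin toe points right, towards the box. The slat (340,210) and block (385,305) are flat. I'll turn the tool so its x axis runs along world +y.

{"api": "servo_tool", "payload": {"steps": [[1,[0,0,0],[0,0,0.123]],[1,[0,0,0],[0,0,0.123]],[1,[0,0,0],[0,0,0.123]],[1,[0,0,0],[0,0,0.123]],[1,[0,0,0],[0,0,0.123]],[1,[0,0,0],[0,0,0.123]],[1,[0,0,0],[0,0,0.123]],[1,[0,0,0],[0,0,0.123]],[1,[0,0,0],[0,0,0.123]],[1,[0,0,0],[0,0,0.123]]]}}

```text
t: 1.48
tool_pos: [0.2095, 0.5889, 0.2313]
orientation: [-0.0, 0.71, 0.705, 0.0]
ft_force: [-0.3, 0.1, -0.5]
grip_width: 1.0
grip_force: 0.0
```

{"api": "servo_tool", "payload": {"steps": [[1,[-40,29,0],[0,0,0]],[1,[-40,29,0],[0,0,0]],[1,[-40,29,0],[0,0,0]],[1,[-40,29,0],[0,0,0]],[1,[-40,29,0],[0,0,0]],[1,[-40,29,0],[0,0,0]],[1,[-40,29,0],[0,0,0]],[1,[-40,29,0],[0,0,0]],[1,[-40,29,0],[0,0,0]],[1,[-40,29,0],[0,0,0]]]}}

```text
t: 2.32
tool_pos: [0.4546, 0.2495, 0.2316]
orientation: [0.0, 0.707, 0.707, 0.0]
ft_force: [0.3, 0.9, 0.6]
grip_width: 0.998
grip_force: 0.0
```

Run:
```python
from h import *
print(pose()[:3].round(3)); T=pose(); save("wrist","w_edge.png")
for d in tip_of("wrist","edge"): print(d["pixel"],round(d["p"],2),world("wrist",d["pixel"],.01,T)[0].round(4))
```

```text
[[ 0.001  1.     0.     0.455]
 [ 1.    -0.001  0.     0.249]
 [ 0.     0.    -1.     0.232]]
```

{"api": "servo_tool", "payload": {"steps": [[1,[-39,-3,0],[0,0,0]],[1,[-39,-3,0],[0,0,0]],[1,[-39,-3,0],[0,0,0]],[1,[-39,-3,0],[0,0,0]],[1,[-39,-3,0],[0,0,0]],[1,[-39,-3,0],[0,0,0]],[1,[-39,-3,0],[0,0,0]],[1,[-39,-3,0],[0,0,0]],[1,[-39,-3,0],[0,0,0]],[1,[-39,-3,0],[0,0,0]]]}}

```text
t: 3.25
tool_pos: [0.4229, -0.1401, 0.2316]
orientation: [0.0, 0.707, 0.707, 0.0]
ft_force: [1.0, -0.8, -0.1]
grip_width: 0.996
grip_force: 0.0
```

{"api": "servo_tool", "payload": {"steps": [[1,[-38,-1,10],[0,0,0]],[1,[-38,-1,10],[0,0,0]],[1,[0,0,10],[0,0,0]],[1,[0,0,0],[0,0,0]]]}}

```text
t: 3.58
tool_pos: [0.4205, -0.2155, 0.1997]
orientation: [-0.001, 0.708, 0.706, -0.0]
ft_force: [-0.0, 0.2, -0.7]
grip_width: 1.001
grip_force: 0.0
```

```bash
cat >> h.py <<'E'
def ax(m,cam,z,T=None):
    c=max(cv2.findContours(m.astype('uint8'),0,1)[0],key=cv2.contourArea)[:,0].astype(float)
    w=world(cam,c,z,T)[:,:2]; r=cv2.minAreaRect((w*1000).astype('float32')); return np.round(r[0]),np.round(r[1]),round(r[2],1),cv2.boxPoints(r).round().tolist()
E
python3 - <<'E'
from h import *
T=pose(); print(T.round(3)); save("wrist","w1.png")
for d in tip_of("wrist","wedge_grip"): print(np.round(d["pixel"]),round(d["p"],2),world("wrist",d["pixel"],.012,T)[0].round(4))
for d in masks_of("wrist","wedge_grip"): print(d["rect"],round(d["p"],2),ax(d["region"],"wrist",.0,T))
E
```

```text
[[ 0.004  1.    -0.002  0.421]
 [ 1.    -0.004  0.002 -0.216]
 [ 0.002 -0.002 -1.     0.2  ]
 [ 0.     0.     0.     1.   ]]
[506. 279.] 0.98 [ 0.6472 -0.3432  0.012 ]
[330. 177.] 0.96 [ 0.4267 -0.2121  0.012 ]
[344. 305.] 0.95 [ 0.4452 -0.3811  0.012 ]
[471.7, 252.9, 543.8, 306.3] 0.94 (array([ 659., -357.]), array([59., 69.]), 53.3, [[614.0, -360.0], [670.0, -401.0], [705.0, -354.0], [649.0, -312.0]])
[307.3, 85.2, 341.6, 208.3] 0.74 (array([ 421., -182.]), array([ 44., 139.]), 0.9, [[398.0, -113.0], [400.0, -251.0], [444.0, -251.0], [442.0, -112.0]])
[177.7, 131.7, 234.7, 249.1] 0.68 (array([ 283., -231.]), array([ 54., 143.]), 0.3, [[255.0, -160.0], [256.0, -303.0], [311.0, -303.0], [310.0, -159.0]])
[320.2, 226.2, 368.5, 333.5] 0.57 (array([ 446., -356.]), array([ 44., 155.]), 8.2, [[414.0, -283.0], [436.0, -436.0], [479.0, -430.0], [457.0, -276.0]])
```

View pics/w1.png

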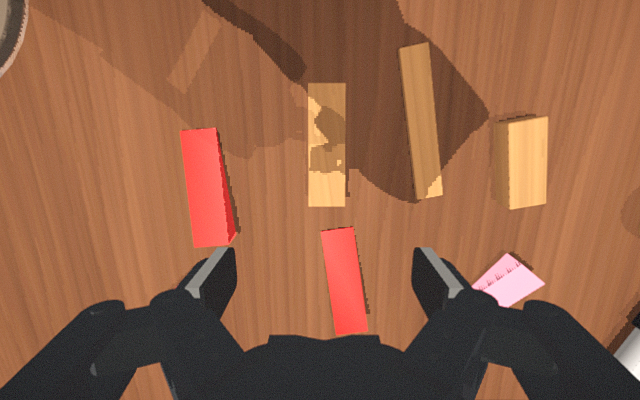

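The wrist view shows the teak wedge at columns 308–345, with toe at row 83 and heel at row 207. Red ones sit below it and to its left.

Run:
```python
from h import *
T=pose()
im=cv2.imread("pics/w1.png"); 
print(world("wrist",[[308,83],[345.5,83]],.004,T).round(4)); print(world("wrist",[[308,207],[346,207]],.03,T).round(4))
```

```text
[[ 0.4039 -0.1103  0.004 ]
 [ 0.4442 -0.1102  0.004 ]]
[[ 0.4034 -0.2418  0.03  ]
 [ 0.4458 -0.2418  0.03  ]]
```

{"api": "servo_tool", "payload": {"steps": [[0.7,[0,4,30],[0,0,0]],[0.7,[0,0,35],[0,0,0]],[0.7,[0,0,35],[0,0,0]],[0.7,[0,0,35],[0,0,0]],[0.7,[0,0,30],[0,0,0]],[0.7,[0,0,15],[0,0,0]],[0.7,[0,0,0],[0,0,0]]], "grip_force": 40}}

```text
t: 4.32
tool_pos: [0.4249, -0.213, 0.0193]
orientation: [-0.002, 0.707, 0.707, -0.0]
ft_force: [0.5, -0.6, -0.2]
grip_width: 0.699
grip_force: 0.0
```

{"api": "servo_tool", "payload": {"steps": [[0.65,[0,0,8],[0,0,0]],[0.65,[0,0,8],[0,0,0]],[0.65,[0,0,4],[0,0,0]],[0.65,[0,0,0],[0,0,0]]]}}

```text
t: 4.65
tool_pos: [0.4254, -0.2146, 0.0013]
orientation: [0.0, 0.707, 0.707, 0.0]
ft_force: [0.1, 0.3, -0.5]
grip_width: 0.651
grip_force: 0.0
```

{"api": "servo_tool", "payload": {"steps": [[0.55,[0,0,1],[0,0,0]],[0.45,[0,0,0],[0,0,0]],[0.35,[0,0,0],[0,0,0]],[0.3,[0,0,0],[0,0,0]],[0.3,[0,0,0],[0,0,0]]], "grip_force": 50}}

```text
t: 5.07
tool_pos: [0.4254, -0.2148, 0.0009]
orientation: [0.0, 0.707, 0.707, 0.0]
ft_force: [-0.6, 1.4, 6.8]
grip_width: 0.458
grip_force: 50.7
```

{"api": "servo_tool", "payload": {"steps": [[0.3,[0,0,-10],[0,0,0]],[0.3,[0,0,-20],[0,0,0]],[0.3,[0,0,-25],[0,0,0]],[0.3,[25,19,-5],[0,0,0]],[0.3,[25,19,0],[0,0,0]],[0.3,[25,19,0],[0,0,0]],[0.3,[25,19,0],[0,0,0]],[0.3,[25,19,0],[0,0,0]],[0.3,[25,18,0],[0,0,0]],[0.3,[25,18,0],[0,0,0]]]}}

```text
t: 5.9
tool_pos: [0.5572, -0.0384, 0.0612]
orientation: [0.0, 0.707, 0.707, 0.0]
ft_force: [1.0, 0.4, -1.0]
grip_width: 0.459
grip_force: 50.5
```

{"api": "servo_tool", "payload": {"steps": [[0.3,[0,0,0],[0,0,-0.08]],[0.3,[0,0,0],[0,0,-0.077]],[0.3,[0,0,0],[0,0,0]],[0.3,[0,0,0],[0,0,0]]]}}

```text
t: 6.23
tool_pos: [0.5564, -0.0398, 0.0609]
orientation: [0.0, 0.651, 0.759, 0.0]
ft_force: [-0.0, -0.0, 0.1]
grip_width: 0.458
grip_force: 50.3
```

Run:
```python
from h import *
T=pose(); print(T.round(3)); a=save("wrist","w2.png")
for d in tip_of("wrist","edge"): print("edge",np.round(d["pixel"]),round(d["p"],2),world("wrist",d["pixel"],.01,T)[0].round(4))
for d in tip_of("wrist","wedge_grip")[:2]: print("wg",np.round(d["pixel"]),round(d["p"],2))
for d in masks_of("wrist","keybox")[:1]: print(d["rect"],ax(d["region"],"wrist",.055,T))
b=imaging.grab_frame("top")
for d in tip_of("top","edge"): print("top edge",np.round(d["pixel"]),world("top",d["pixel"],.01)[0].round(4))
c=imaging.grab_frame("scene")
for d in tip_of("scene","edge"): print("scene edge",np.round(d["pixel"]),world("scene",d["pixel"],.01)[0].round(4))
```

```text
[[-0.153  0.988  0.     0.556]
 [ 0.988  0.153  0.    -0.04 ]
 [-0.     0.    -1.     0.061]
 [ 0.     0.     0.     1.   ]]
wg [326. 260.] 0.61
scene edge [354. 202.] [0.5414 0.1074 0.01  ]
```

View pics/w2.png

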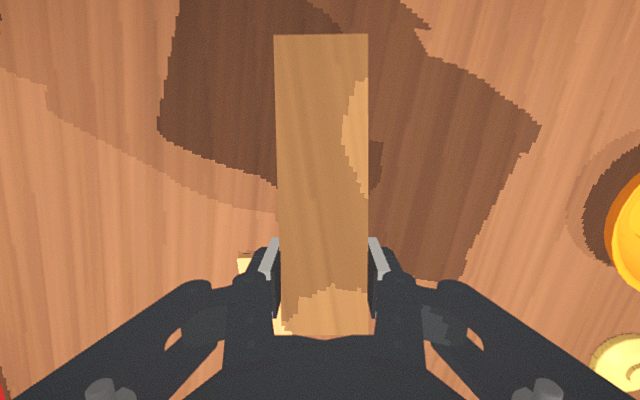

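The wedge is held centred: toe at (274–368, 35), underside up and level. The earlier wrist frame over the box may give its angle.

View pics/w_edge.png

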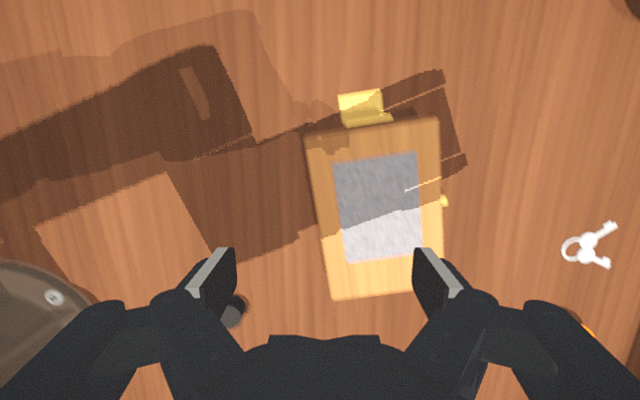

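Run:
```python
from h import *
T=pose(); u=T[2,3]-.0005; iT=np.linalg.inv(T)
for px,z in [([274,35],.004),([368,35],.004),([278,190],.0165),([368,190],.0165),([285,330],.028),([368.,330],.028)]:
    w=world("wrist",px,u+z,T)[0]; print(px,(iT@np.r_[w,1])[:3].round(4))
imaging.grab_frame("scene"); m=masks_of("scene","keybox")
im=imaging.grab_frame("top")
cv2.imwrite("pics/topbox.png",cv2.resize(im[140:240,180:300,::-1],None,fx=6,fy=6,interpolation=cv2.INTER_CUBIC))
```

```text
[274, 35] [ 0.1026 -0.0215 -0.0035]
[368, 35] [ 0.1027  0.018  -0.0035]
[278, 190] [ 0.0386 -0.0207 -0.016 ]
[368, 190] [ 0.0386  0.019  -0.016 ]
[285, 330] [-0.0252 -0.0183 -0.0275]
[368.0, 330] [-0.0251  0.02   -0.0275]
```

View pics/topbox.png

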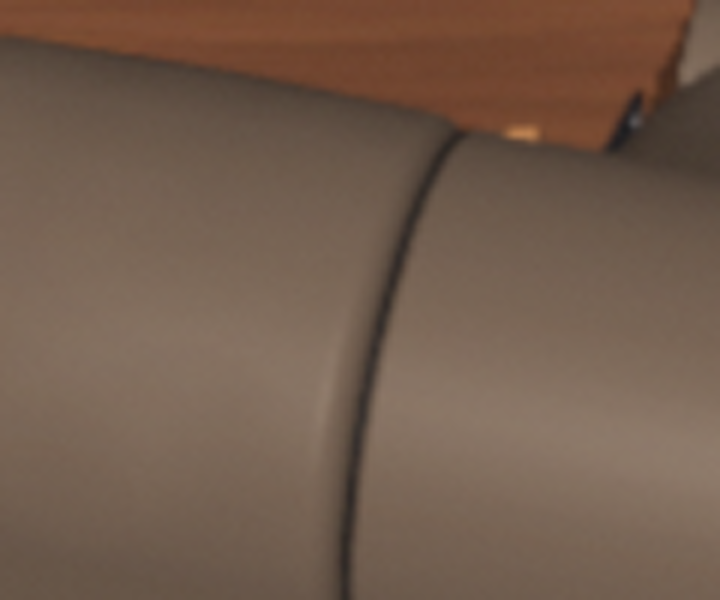

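The earlier wrist frame shows the box top: near-end corner (332,300), near edge running right to about (412,291), far corners (305,137) and (438,118).

Run:
```python
from h import *
T=np.eye(4);T[:3,:3]=[[.001,1,0],[1,-.001,0],[0,0,-1]];T[:3,3]=[.4546,.2495,.2316]
im=cv2.imread("pics/w_edge.png")
P=world("wrist",[[332,300],[412,291]],.055,T)[:,:2]; Q=world("wrist",[[305,137],[438,118]],.061,T)[:,:2]
print(P.round(4).tolist(),Q.round(4).tolist())
ang=lambda v:np.degrees(np.arctan2(v[1],v[0]))
print("near edge",ang(P[1]-P[0]),"far",ang(Q[1]-Q[0]),"side",ang(Q[0]-P[0])-90, np.linalg.norm(Q[1]-Q[0]),np.linalg.norm(Q[0]-P[0]))
th=np.radians(np.mean([ang(Q[1]-Q[0]),ang(Q[0]-P[0])-90])); e=np.array([np.cos(th),np.sin(th)])
print("edge mid",P[0]+.07*e, np.degrees(th), "from far mid",Q.mean(0)-.2*np.array([-e[1],e[0]]))
```

```text
[[0.4645, 0.099], [0.5628, 0.1118]] [[0.4347, 0.298], [0.5707, 0.317]]
near edge 7.435359390119364 far 7.927170661993667 side 8.508870357827988 0.13733597683695847 0.20131038432767198
edge mid [0.53378908 0.10896067] 8.218020509910827 from far mid [0.53132135 0.10957344]
```

{"api": "servo_tool", "payload": {"steps": [[0.3,[0,-2,15],[0,0,0.03]],[0.3,[0,0,20],[0,0,0]],[0.3,[0,0,14],[0,0,0]],[0.3,[0,0,6],[0,0,0]],[0.3,[0,0,3],[0,0,0]],[0.3,[0,0,1],[0,0,0]],[0.3,[0,0,0],[0,0,0]],[0.3,[0,0,0],[0,0,0]]]}}

```text
t: 7.45
tool_pos: [0.5548, -0.0402, 0.002]
orientation: [0.0, 0.661, 0.75, 0.0]
ft_force: [0.5, -0.4, -0.4]
grip_width: 0.461
grip_force: 50.4
```

{"api": "servo_tool", "payload": {"steps": [[0.3,[0,0,1],[0,0,0]],[0.3,[0,0,0],[0,0,0]]]}}

```text
t: 7.62
tool_pos: [0.5548, -0.0402, 0.001]
orientation: [0.001, 0.661, 0.75, 0.0]
ft_force: [0.5, 0.5, 3.7]
grip_width: 0.464
grip_force: 50.8
```

Run:
```python
from h import *
s=env.get_state();print(s["tool_pos"],s["ft_force"],s["moment"])
b=save("scene","s2.png"); cv2.imwrite("pics/c2.png",cv2.resize(b[130:270,220:440,::-1],None,fx=3.6,fy=3.6,interpolation=cv2.INTER_CUBIC))
```

```text
[ 0.55484792 -0.04016536  0.00096561] [0.53187167 0.48399451 3.69418895] [0.01347869 0.08717032 0.00935118]
```

View pics/c2.png

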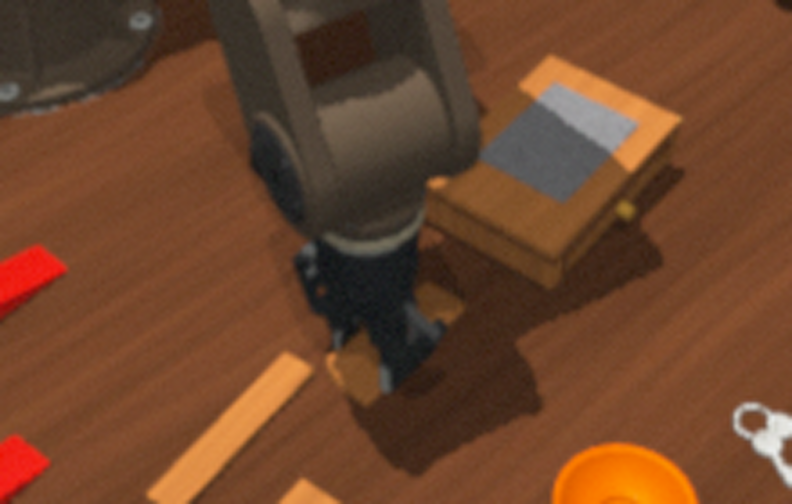

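The wedge is flat on the shelf, toe at crop (440,300), aimed at the middle of the box edge at (490,245). Now I'll advance it.

{"api": "servo_tool", "payload": {"steps": [[0.3,[10,-0.2,0],[0,0,0]],[0.3,[12,-0.2,0],[0,0,0]],[0.3,[12,-0.2,0],[0,0,0]],[0.3,[10,-0.2,0],[0,0,0]],[0.3,[8,-0.2,0],[0,0,0]],[0.3,[6,-0.1,0],[0,0,0]],[0.3,[4,-0.1,0],[0,0,0]],[0.3,[0,0,0],[0,0,0]]]}}

```text
t: 8.33
tool_pos: [0.5458, 0.0222, 0.0009]
orientation: [0.001, 0.661, 0.75, 0.001]
ft_force: [0.3, 5.2, 7.9]
grip_width: 0.46
grip_force: 51.3
```

{"api": "servo_tool", "payload": {"steps": [[0.3,[6,-0.1,0],[0,0,0]],[0.3,[6,-0.1,0],[0,0,0]],[0.3,[5,-0.1,0],[0,0,0]],[0.3,[0,0,0],[0,0,0]]]}}

```text
t: 8.67
tool_pos: [0.5434, 0.039, 0.001]
orientation: [0.001, 0.661, 0.75, 0.001]
ft_force: [0.2, 5.0, 7.3]
grip_width: 0.459
grip_force: 51.3
```

{"api": "servo_tool", "payload": {"steps": [[0.3,[4,-0.1,0],[0,0,0]],[0.3,[4,-0.1,0],[0,0,0]],[0.3,[4,-0.1,0],[0,0,0]]]}}

```text
t: 8.92
tool_pos: [0.542, 0.0496, 0.001]
orientation: [0.001, 0.661, 0.75, 0.0]
ft_force: [1.9, -9.9, 5.8]
grip_width: 0.457
grip_force: 51.2
```

{"api": "servo_tool", "payload": {"steps": [[0.3,[4,-0.1,0],[0,0,0]],[0.3,[4,-0.1,0],[0,0,0]],[0.3,[3,-0.1,0],[0,0,0]]]}}

```text
t: 9.17
tool_pos: [0.5403, 0.0605, 0.001]
orientation: [0.001, 0.661, 0.75, 0.0]
ft_force: [2.8, -10.5, 5.6]
grip_width: 0.453
grip_force: 51.2
```

{"api": "servo_tool", "payload": {"steps": [[0.3,[3,-0.1,0],[0,0,0]],[0.3,[3,-0.1,0],[0,0,0]],[0.3,[2,0,0],[0,0,0]]]}}

```text
t: 9.42
tool_pos: [0.539, 0.0684, 0.001]
orientation: [0.001, 0.661, 0.75, 0.0]
ft_force: [1.3, -9.8, 6.4]
grip_width: 0.458
grip_force: 51.2
```

{"api": "servo_tool", "payload": {"steps": [[0.3,[2,0,0],[0,0,0]],[0.3,[1,0,0],[0,0,0]]]}}

```text
t: 9.58
tool_pos: [0.5386, 0.0713, 0.001]
orientation: [0.001, 0.661, 0.75, 0.0]
ft_force: [1.3, -10.3, 5.7]
grip_width: 0.461
grip_force: 51.2
```

{"api": "servo_tool", "payload": {"steps": [[0.3,[1,0,0],[0,0,0]],[0.3,[1,0,0],[0,0,0]]]}}

```text
t: 9.75
tool_pos: [0.5384, 0.0732, 0.001]
orientation: [0.001, 0.661, 0.75, 0.0]
ft_force: [1.6, -10.1, 6.6]
grip_width: 0.455
grip_force: 51.2
```

{"api": "servo_tool", "payload": {"steps": [[0.3,[1,0,0],[0,0,0]],[0.3,[1,0,0],[0,0,0]]]}}

```text
t: 9.92
tool_pos: [0.5381, 0.0751, 0.001]
orientation: [0.001, 0.661, 0.75, 0.0]
ft_force: [1.6, -10.9, 6.6]
grip_width: 0.458
grip_force: 51.2
```

{"api": "servo_tool", "payload": {"steps": [[0.3,[1,0,0],[0,0,0]]]}}

```text
t: 10.0
tool_pos: [0.538, 0.0761, 0.001]
orientation: [0.001, 0.661, 0.75, 0.0]
ft_force: [1.6, -9.8, 6.3]
grip_width: 0.458
grip_force: 51.2
```

{"api": "servo_tool", "payload": {"steps": [[0.3,[1,0,0],[0,0,0]]]}}

```text
t: 10.08
tool_pos: [0.5379, 0.0771, 0.001]
orientation: [0.001, 0.661, 0.75, 0.0]
ft_force: [1.5, -9.8, 5.7]
grip_width: 0.459
grip_force: 51.2
```

{"api": "servo_tool", "payload": {"steps": [[0.3,[1,0,0],[0,0,0]]]}}

```text
t: 10.17
tool_pos: [0.5377, 0.0781, 0.001]
orientation: [0.001, 0.661, 0.75, 0.0]
ft_force: [2.1, -10.1, 5.8]
grip_width: 0.464
grip_force: 51.2
```

{"api": "servo_tool", "payload": {"steps": [[0.3,[1,0,0],[0,0,0]]]}}

```text
t: 10.25
tool_pos: [0.5376, 0.0791, 0.001]
orientation: [0.001, 0.661, 0.75, 0.0]
ft_force: [0.3, -10.7, 6.1]
grip_width: 0.455
grip_force: 51.2
```

{"api": "servo_tool", "payload": {"steps": [[0.3,[1,0,0],[0,0,0]]]}}

```text
t: 10.33
tool_pos: [0.5375, 0.0801, 0.0009]
orientation: [0.001, 0.661, 0.75, 0.0]
ft_force: [2.4, -9.5, 6.1]
grip_width: 0.458
grip_force: 51.2
```

{"api": "servo_tool", "payload": {"steps": [[0.3,[1,0,0],[0,0,0]]]}}

```text
t: 10.42
tool_pos: [0.5374, 0.0811, 0.001]
orientation: [0.001, 0.661, 0.75, 0.0]
ft_force: [1.7, -10.0, 6.2]
grip_width: 0.455
grip_force: 51.2
```

{"api": "servo_tool", "payload": {"steps": [[0.3,[1,0,0],[0,0,0]]]}}

```text
t: 10.5
tool_pos: [0.5373, 0.0818, 0.001]
orientation: [0.001, 0.661, 0.75, 0.0]
ft_force: [2.2, -20.0, 5.6]
grip_width: 0.456
grip_force: 51.2
```

Run:
```python
from h import *
T=pose(); a=save("wrist","w3.png"); b=save("scene","s3.png")
c1=cv2.resize(a[:,140:540,::-1],(560,560)); c2=cv2.resize(b[130:270,320:380,::-1],(240,560),interpolation=cv2.INTER_CUBIC)
c2=cv2.resize(b[140:245,330:375,::-1],(240,560),interpolation=cv2.INTER_CUBIC)
cv2.imwrite("pics/c3.png",np.hstack([c1,c2]))
```

```text
(no output)
```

View pics/c3.png

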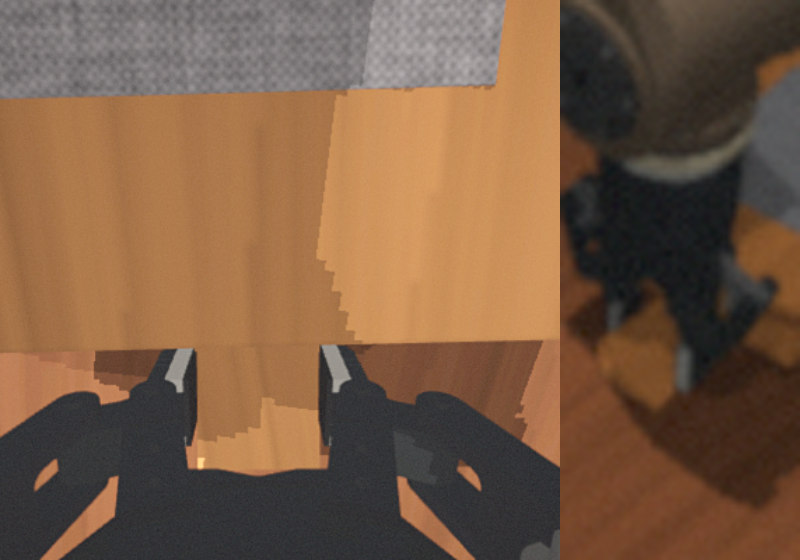

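The force jumped from 10 to 20 N, so it has jammed. The box's edge is square to the tool (crop rows 350 to 342). Now I'll release gently and rise.

{"api": "servo_tool", "payload": {"steps": [[0.5,[0,0,0],[0,0,0]],[0.6,[0,0,0],[0,0,0]],[0.7,[0,0,0],[0,0,0]],[0.8,[0,0,0],[0,0,0]],[0.8,[0,0,0],[0,0,0]],[0.8,[0,0,0],[0,0,0]]]}}

```text
t: 11.1
tool_pos: [0.5365, 0.0828, 0.0003]
orientation: [-0.0, 0.661, 0.75, 0.0]
ft_force: [-0.3, 0.2, 0.2]
grip_width: 0.8
grip_force: 0.0
```

{"api": "servo_tool", "payload": {"steps": [[0.8,[0,0,-10],[0,0,0]],[0.8,[0,0,-20],[0,0,0]],[0.8,[0,0,-35],[0,0,0]],[0.8,[0,0,-40],[0,0,0]],[0.8,[-10,0,-40],[0,0,0]],[0.8,[-30,0,-20],[0,0,0]],[0.8,[-35,0,0],[0,0,0]],[0.8,[-20,0,0],[0,0,0]],[0.8,[0,0,0],[0,0,0]],[0.8,[0,0,0],[0,0,0]]]}}

```text
t: 11.93
tool_pos: [0.5484, -0.0124, 0.1659]
orientation: [0.0, 0.662, 0.75, 0.0]
ft_force: [0.5, 0.6, 0.2]
grip_width: 0.8
grip_force: 0.0
```

Run:
```python
from h import *
T=pose(); print(T[:3,3]); a=save("wrist","w4.png")
for q,z in [("wedge_grip",.012),("edge",.018)]:
    for d in tip_of("wrist",q)[:2]: print(q,np.round(d["pixel"]),round(d["p"],2),world("wrist",d["pixel"],z,T)[0].round(4))
```

```text
[ 0.54836387 -0.01239055  0.16591058]
wedge_grip [330.  86.] 0.91 [0.5415 0.0838 0.012 ]
wedge_grip [323.  50.] 0.23 [0.5316 0.1136 0.012 ]
edge [323.  49.] 0.72 [0.5313 0.1132 0.018 ]
```

View pics/w4.png

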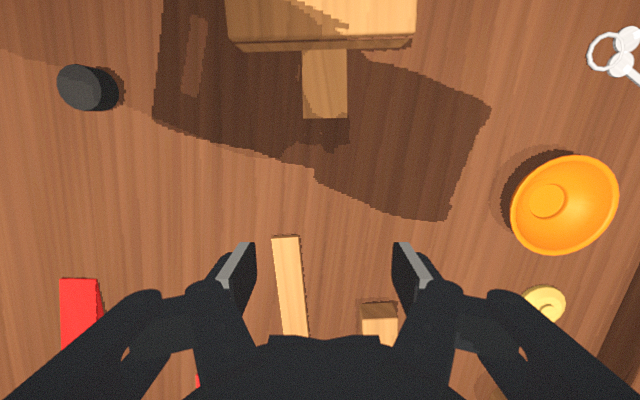

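The wedge (columns 303–348) sits square under the box edge (228–416), within about 2 mm of its middle. The ashtray at (565,205) has not been touched and the arm is clear.

```bash
python3 -c "
from station import env
print(env.hand_in())"
```

```text
the job is handed in; nothing more can be done
None
```

The teak wedge is jammed squarely under the middle of the key box's raised edge (the push force jumped from 10 to 20 N, above the 15 N you called plenty), the gripper has let go, the ashtray was not touched, and the job is handed in at about 12 s.

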